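Seal a sample capsule in the bench press

ROBOT

A 6-joint arm with a two-finger parallel gripper is mounted at the origin on the work surface. World frame = base frame: x ahead of the robot, y to its left, z up, the work surface at z = 0. Lengths are in m, angles in rad, forces in N, time in s.
With the tool pointing down it reaches from about 0.375 to 0.9 m from the base axis. Payload 3.1 kg.
Tool frame: the origin (TCP) lies on the mounting face of the last link; the fingertips stand 182 mm ahead of it and the grasp point (between the pads) lies 164 mm ahead of it; z points along the fingers, y is the direction in which the jaws open and shut (so a half turn about z gives the same grasp; the last joint's range is limited). The gripper opens to 87 mm and grips with 3 to 60 N. Pads are 19 mm wide; open, the fingers measure 117 mm over their backs; the gripper's body (75 mm by 190 mm) begins 51 mm behind the grasp point.
Start: joints at [1.079, 0.527, 1.433, -0, 1.181, -0.178], TCP at [0.192, 0.595, 0.405] pointing down, gripper open.
Joint ranges: [-3.08, 3.08], [-0.75, 2.2], [0.22, 2.44], [-1.43, 4.57], [0, 2.65], [-2.85, 2.85]. Speed limits (rad/s): [2.79, 2.79, 3.14, 3.14, 3.14, 3.14].

INTERFACE

Orientations are given as a unit quaternion [x, y, z, w].
In Python, from rig import robot, camera, camera_model gives the robot as it stands.
- The arm moves only by the tool drive_tool, never from a script. Its argument "plan" is a list that holds one entry, the list of rows, each a list of 6 numbers: the shift along the world's x, y, z in units of 2.5 cm (1.0 is 2.5 cm), then the turn, a rotation vector about the world's x, y, z in units of 6 degrees (1.0 is 6 degrees). A call has 1 to 8 rows; each row shifts and turns the commanded pose from where the row before left it; what a row does not reach is not made up. A row lasts 1/8 s, in which the tool goes at most 62.5 mm and 10.7 degrees, less where a joint would pass 70% of its speed; a pose out of reach is approached as far as the arm can. A call with a number of a shift or a turn outside -1 to 1 is refused whole. A call with a gripper value outside its range is refused whole. "grip" is the closure, from 0 (fully open) to 1 (shut), set as the call begins (left out, the last holds). The fingers move at their own pace and stop on an object; "force" is the grip in N (left out, the last holds). Time passes only in rows, so rows that do not move let the fingers close. It gives the time, the measured TCP pose, the force and the opening at its end, in the units of the state.
- robot.get_obs(): the state, without advancing time (a new reading comes with each control period).
- camera(name): name is "scene" or "side" or "wrist"; returns the picture (400x640x3 uint8, red, green, blue); there is no depth.
- camera_model(name): a dict with "K" (3x3 intrinsics, pixels), "k1" (the pictures are not rectified: a ray, as slopes to the right and down, at radius r is drawn at 1 + k1 r^2 times it, then the intrinsics apply), "world_to_cam" (4x4, takes a point from world to camera coordinates); the wrist camera has in their place "tool_from_camera" (4x4, takes a point from camera to tool coordinates, whose origin is the TCP and whose axes are the flange's). Camera axes: x right, y up, looking along -z (the intrinsics and any distortion apply to the point x, -y, -z); pixel columns grow to the right and rows downward; lengths in m; the calibration is good to about 2 mm. A picture is of the moment at which its call begins: read the wrist's pose just before it. camera_model takes no time and is no camera call.
- robot.hand_in(): hands the job in, once; it reports no verdict.
The state is a dict: "time": time; "q": joint angles; "joint_velocities": joint speeds; "joint_torque": joint torques, N m; "position": TCP position; "tool_rot": TCP orientation; "ft_force": force on the tool from outside, world axes, zero at the start; "moment": the same for the moment, N m; "grip_width": finger opening in m.
Only numpy, scipy, OpenCV 4.12 (cv2) and the standard library are available. Lean on these libraries where they do the work, as an engineer would, in place of code of your own. Each camera call takes 0.05 s, during which the arm holds its last target.

TASK

First unlock the bench press: lift the black lock knob out of its notch, move it away from the plunger to the far notch and let it drop in. Then draw the round-cup holder out of the rack by its cup, lay it flat on the open bench and let go, take it again by its handle and slide the cup fully home under the ram, and press the plunger head down to its stop and let it come back up. Leave the holder in the press, the lock knob in the far notch, and the square-cup holder, the glass beaker and the amber jar where they stand.

Things in the scene. Friction and masses are not known exactly. Their poses are not given: they have to be found in the camera images.
- press: Fixed white C-frame press, 60 mm wide (y). Origin on the bench under the ram axis; x points from its open mouth (-x) to its column. Head: x -30 to 125 mm, 85 to 130 mm high; column: x 45 to 90 mm; sides open. On the bench, no floor plate, two steel guides 18 mm high, 51 mm apart (x -45 to 22), flared out to x -75 mm, and a 20 mm high rear stop at x 22.5 mm.
- nest (a point): Centre of the press's nest: on the ram axis, 14 mm above the bench, axes as the press. A 44 mm cup slid in on the bench against the rear stop is centred here. The ram foot (20 mm across) hangs 42 mm above the bench at rest, 18 mm at the stop; it dips into the cup, and a cup out of place blocks it.
- plunger_top (a point): Centre of the flat top of the black mushroom plunger head: 40 mm across, 12 mm thick, on the ram axis, 168 mm above the bench at rest. It goes straight down 24 mm to a hard stop against a spring (5 N at first, 12 N at the stop) and springs back by itself. While the lock is in the near notch the head is blocked after about 3 mm.
- plunger (a joint): Plunger travel in m: 0 at rest (up), 0.024 at the stop (down).
- knob (a point): Centre of the black upright cylindrical lock knob on top of the press, 22 mm across, 32 mm high, 182 mm above the bench when dropped in, 60 mm to the press's +x of the ram axis when locked; the fork under it is 156 mm high. Lift it 16 to 22 mm (about 2 N) over the bridge, move it 44 mm along the press's +x to the end of its slide, let it down: a light spring drops it in the far notch.
- lock_slide (a joint): Lock position along the press's +x in m: 0 in the near notch (locked), 0.044 in the far notch (free). Light friction, stays where left.
- lock_lift (a joint): Lift of the lock knob in m: 0 dropped in a notch, 0.022 fully lifted.
- rack: Fixed low white rack, 125 mm deep, 170 mm wide, 36 mm high; origin on the bench at the middle of its mouth, x axis pointing into it. Two roofed bays (30 mm wide, 26 mm high), 55 mm to either side of its middle, each garaging the handle of one holder, which draws out along -x. The cups stand in front, centred 40 mm before the mouth; the handle ends lie 115 mm inside.
- holder: The round-cup holder, 150 g or so, balanced some 55 mm from the cup's centre: a cup with a straight handle that lies on the bench. Origin under the cup's centre; x axis along the handle, away from the cup; z up. It starts in either bay of the rack.
- holder_cup (a point): Centre of the round open aluminium cup, 44 mm outside, 36 mm inside, 28 mm high, a metal capsule in it; this point is 14 mm above its underside. Axes as the holder: x along the handle, away from the cup.
- holder_grip (a point): Grip point of the round-cup holder: middle of the grey part of the handle, 115 mm from the cup's centre along the handle, 9 mm above its underside. The grey part is 85 mm long, 16 mm wide, 18 mm high.
- holder_end (a point): Free end of the round-cup holder's handle, 155 mm from the cup's centre, 9 mm above its underside.
- square_cup (a point): Centre, 14 mm above the underside, of the cup of the square-cup holder: the same holder with a 40 mm square cup. It stays in its bay.
- beaker_center (a point): Centre of a glass beaker, 68 mm across, 85 mm high (bystander).
- jar_center (a point): Centre of a small amber glass jar, 44 mm across, 50 mm high (bystander).
Mind the look-alikes: they are no part of the job. What is shaped like the holder but pink or yellow is not meant.

How it is judged:
By the outcome, as a careful person would: the job done as asked, in the order asked, and still so for the second after the job is handed in, with the robot touching nothing.
It also fails if it takes over 72 s, if anything falls off the work surface, if the arm or the gripper's body presses on something with over 40 N, if the wrist force passes 120 N, or if a joint passes its speed limit or range.

## Working session

There is one attempt and no reset: what is moved stays moved. The work goes in short steps, Python scripts to look and compute and a tool call to move; the robot and the scene stay as the last step left them, time stands still between calls to the robot, and variables do not carry over. Pictures are saved under pics/ and viewed, and the job is handed in when it is done.

Besides the shell and the picture viewer there is one more tool, called after "Call:" as name(argument=value, ...), one argument or row to a line, values as JSON. drive_tool: Moves the arm, as the interface text tells. Shifts and turns lie within -1 to 1; 1 stands for 2.5 cm of shift or 6 degrees of turn. Its arguments: {"type":"object","properties":{"plan":{"type":"array","items":{"type":"array","items":{"type":"array","items":{"type":"number","minimum":-1,"maximum":1}}}},"grip":{"type":"number"},"force":{"type":"number"}},"required":["plan"]}

```bash
ls; mkdir -p pics
cat > h.py <<'E'
import numpy as np, cv2
from rig import robot, camera, camera_model
from scipy.spatial.transform import Rotation as R
def grab(name,fn):
    o=robot.get_obs(); im=camera(name); cv2.imwrite('pics/'+fn,im[:,:,::-1]); return o,im
def ray(name,uv,o=None):
    m=camera_model(name);K=m['K'];k1=m['k1']
    K=np.array(K); d=np.array([(uv[0]-K[0,2])/K[0,0],(uv[1]-K[1,2])/K[1,1]])
    s=d.copy()
    for _ in range(30): s=d/(1+k1*(s@s))
    v=np.array([s[0],-s[1],-1.])
    if name=='wrist':
        T=np.array(m['tool_from_camera']);W=np.eye(4);W[:3,:3]=R.from_quat(o['tool_rot']).as_matrix();W[:3,3]=o['position'];C=W@T
    else: C=np.linalg.inv(np.array(m['world_to_cam']))
    return C[:3,3],C[:3,:3]@v
def plane(name,uv,z,o=None):
    c,v=ray(name,uv,o); return c+v*(z-c[2])/v[2]
def proj(name,p,o=None):
    m=camera_model(name);K=np.array(m['K'])
    if name=='wrist':
        T=np.array(m['tool_from_camera']);W=np.eye(4);W[:3,:3]=R.from_quat(o['tool_rot']).as_matrix();W[:3,3]=o['position'];M=np.linalg.inv(W@T)
    else: M=np.array(m['world_to_cam'])
    q=M[:3,:3]@np.asarray(p)+M[:3,3]; s=np.array([q[0],-q[1]])/-q[2]; s=s*(1+m['k1']*(s@s)); return K[:2,:2]@s+K[:2,2]
def tri(a,b):
    (c1,v1),(c2,v2)=a,b
    A=np.stack([v1,-v2],1); t=np.linalg.lstsq(A,c2-c1,rcond=None)[0]
    p,q=c1+t[0]*v1,c2+t[1]*v2
    return (p+q)/2,np.linalg.norm(p-q)
E
python3 - <<'E'
from h import *
for n in ['scene','side','wrist']:
    o,_=grab(n,n+'0.png'); m=camera_model(n); print(n,m)
print(o)
E
```

```text
pics
scene {'K': array([[404.35022042,   0.        , 319.02392451],
       [  0.        , 404.35022042, 203.93066985],
       [  0.        ,   0.        ,   1.        ]]), 'k1': -0.07952318916302711, 'world_to_cam': array([[ 0.48384485,  0.87497666,  0.01760701, -0.37324083],
       [-0.65912884,  0.35110281,  0.66503834,  0.19105413],
       [ 0.57571115, -0.33338066,  0.74660164, -1.39853828],
       [ 0.        ,  0.        ,  0.        ,  1.        ]])}
side {'K': array([[507.34817187,   0.        , 316.7025891 ],
       [  0.        , 507.34817187, 203.23908945],
       [  0.        ,   0.        ,   1.        ]]), 'k1': -0.11863625589934464, 'world_to_cam': array([[-0.9958156 , -0.08962857, -0.01783306,  0.51884881],
       [ 0.04240735, -0.62608144,  0.77860365, -0.03452361],
       [-0.08095008,  0.7745894 ,  0.62726258, -1.58057736],
       [ 0.        ,  0.        ,  0.        ,  1.        ]])}
wrist {'K': array([[293.15554181,   0.        , 314.74677102],
       [  0.        , 293.15554181, 198.83298716],
       [  0.        ,   0.        ,   1.        ]]), 'k1': -0.016720
[... 359 characters left out ...]
00000000e+00]])}
{'time': 0.1, 'q': array([ 1.07954699e+00,  5.28386598e-01,  1.43376762e+00,  8.64386620e-06,
        1.18144275e+00, -1.78544309e-01]), 'joint_velocities': array([ 0.00046941, -0.00204527, -0.00159621, -0.00144967, -0.00097094,
        0.00080342]), 'joint_torque': array([-5.10446553e-04, -4.40986741e+01, -1.77150249e+01,  6.35060482e-02,
        5.34101960e-02, -3.72834188e-05]), 'position': array([0.19211985, 0.5944138 , 0.403863  ]), 'tool_rot': array([ 1.55717804e-01,  9.87801074e-01, -9.45165069e-04, -3.33154503e-04]), 'ft_force': array([-0.44903586, -0.33438463,  0.24334138]), 'moment': array([ 0.00056721, -0.02367002, -0.05838988]), 'grip_width': 0.08687908293555026}
```

View pics/scene0.png

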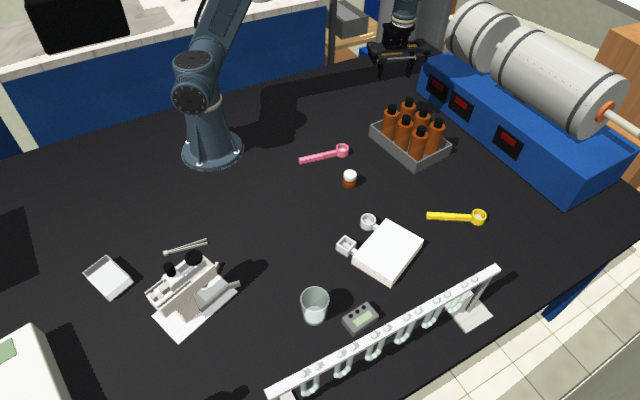

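View pics/side0.png

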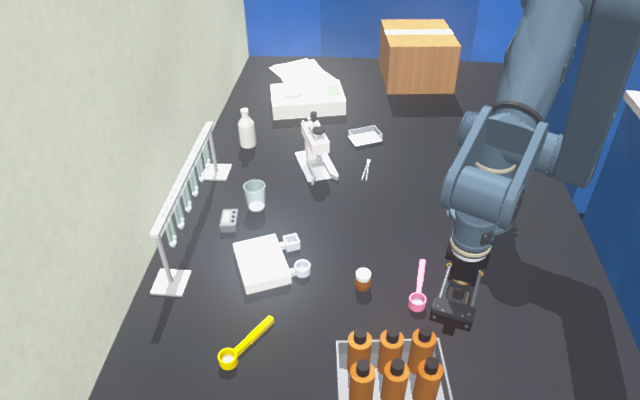

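View pics/wrist0.png

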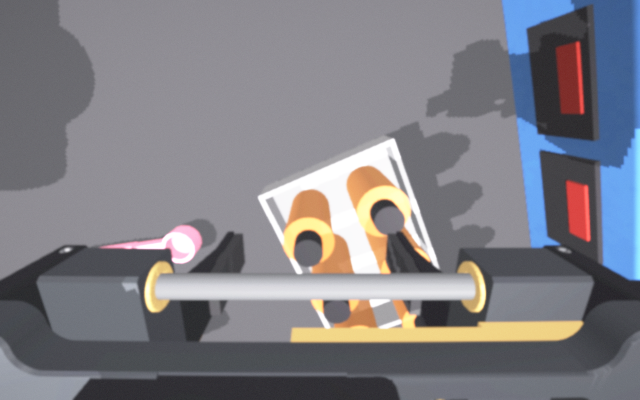

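The scene picture shows the press near (190,290), the rack near (385,250) with its round cup at (368,221) and square cup at (346,245), the jar at (350,178) and the beaker at (314,305). I'll enlarge the press and rack.

Run:
```python
import cv2
a=cv2.imread('pics/scene0.png');b=cv2.imread('pics/side0.png')
cv2.imwrite('pics/c1.png',cv2.resize(a[225:345,130:250],None,fx=5,fy=5,interpolation=cv2.INTER_CUBIC))
cv2.imwrite('pics/c2.png',cv2.resize(a[200:290,325:435],None,fx=6,fy=6,interpolation=cv2.INTER_CUBIC))
cv2.imwrite('pics/c3.png',cv2.resize(b[100:200,270:390],None,fx=6,fy=6,interpolation=cv2.INTER_CUBIC))
cv2.imwrite('pics/c4.png',cv2.resize(b[220:300,220:340],None,fx=6,fy=6,interpolation=cv2.INTER_CUBIC))
```

```text
(no output)
```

View pics/c1.png

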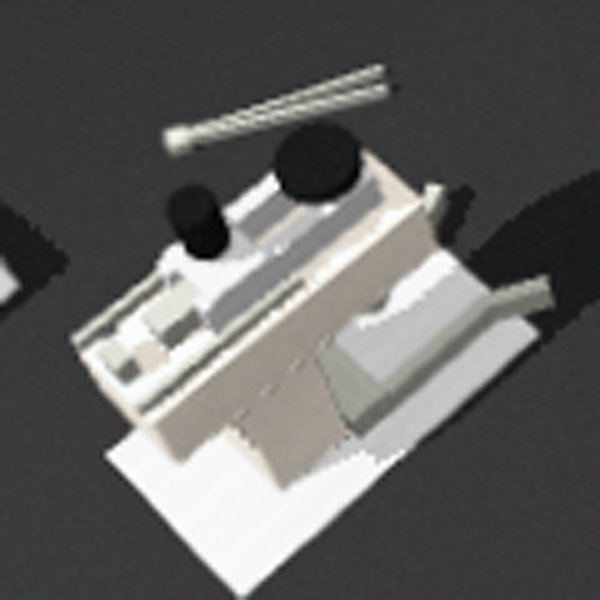

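View pics/c3.png

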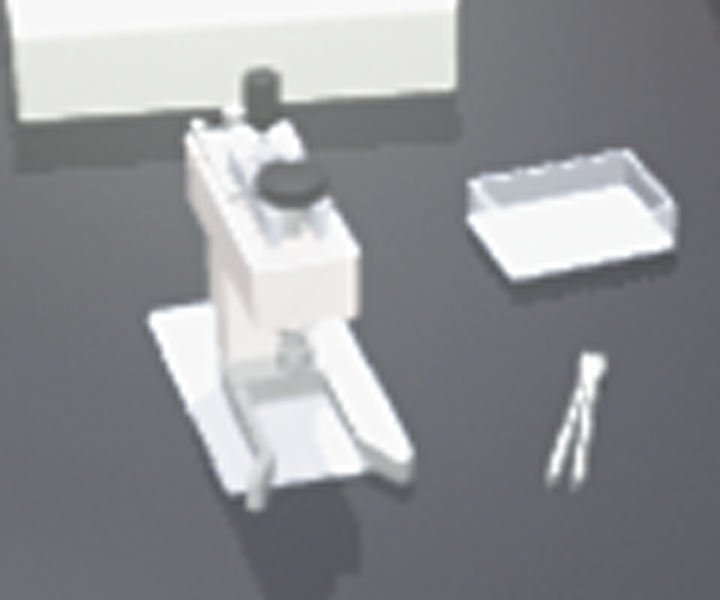

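View pics/c2.png

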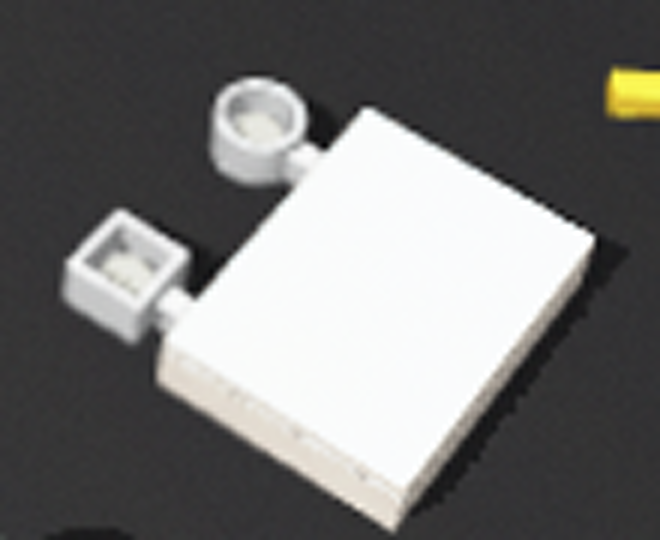

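View pics/c4.png

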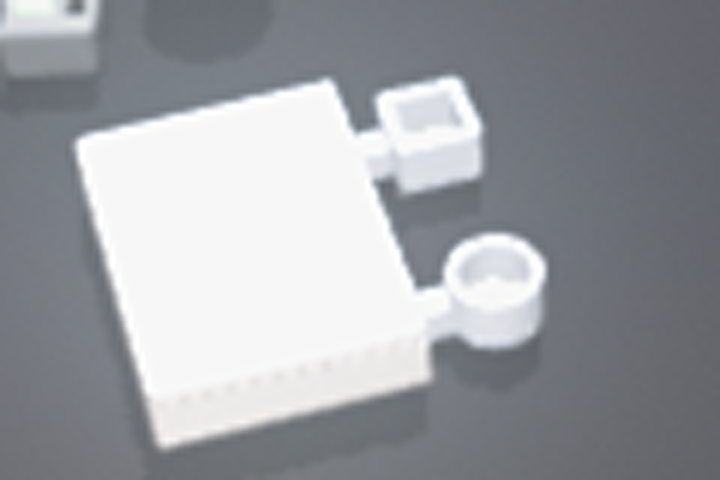

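Run:
```python
from h import *
np.set_printoptions(precision=4,suppress=True)
S=lambda x,y,f,ox,oy:(x/f+ox,y/f+oy)
pt=S(320,155,5,130,225),S(293,178,6,270,100)
kn=S(193,196,5,130,225),S(262,74,6,270,100)
for n,(a,b),z in(('plunger',pt,.168),('knobtop',kn,.198)):
    print(n,plane('scene',a,z),plane('side',b,z),tri(ray('scene',a),ray('side',b)))
for n,p,z in(('rackA',(367,108),.036),('B',(595,240),.036),('C',(403,490),.036),('D',(163,345),.036),('round',(258,118),.028),('sq',(128,250),.028)):
    print(n,plane('scene',S(*p,6,325,200),z))
for n,p,z in(('A',(428,332),.036),('B',(158,392),.036),('C',(78,142),.036),('D',(328,82),.036),('round',(495,270),.028),('sq',(430,110),.028)):
    print(n,plane('side',S(*p,6,220,220),z))
print('beaker',plane('scene',(314,317),0),plane('side',(256,205),0)); print('jar',plane('scene',(350,186),0),plane('side',(363,286),0))
```

```text
plunger [ 0.534  -0.1935  0.168 ] [ 0.5288 -0.1986  0.168 ] (array([ 0.5307, -0.1946,  0.1681]), np.float64(0.005819791198639734))
knobtop [ 0.5519 -0.2488  0.198 ] [ 0.5512 -0.2608  0.198 ] (array([ 0.552 , -0.2497,  0.2021]), np.float64(0.00519259740124462))
rackA [0.5651 0.3335 0.036 ]
B [0.6799 0.381  0.036 ]
C [0.7449 0.2256 0.036 ]
D [0.634  0.1752 0.036 ]
round [0.5404 0.2883 0.028 ]
sq [0.5777 0.1922 0.028 ]
A [0.5581 0.3335 0.036 ]
B [0.6712 0.378  0.036 ]
C [0.7404 0.2243 0.036 ]
D [0.6276 0.1735 0.036 ]
round [0.5338 0.2856 0.028 ]
sq [0.5771 0.1812 0.028 ]
beaker [0.7198 0.0144 0.    ] [0.7178 0.0026 0.    ]
jar [0.3788 0.3301 0.    ] [0.3668 0.3251 0.    ]
```

Call:
drive_tool(
  plan=[
    [[0.7,-1,0,0,0,-0.27],[0.7,-1,0,0,0,-0.27],[0.7,-1,0,0,0,-0.27],[0.7,-1,0,0,0,-0.27],[0.7,-1,0,0,0,-0.27],[0.7,-1,0,0,0,-0.27],[0.7,-1,0,0,0,-0.27],[0.7,-1,0,0,0,-0.27]],
  ],
  grip=0,
)

```text
time: 1.15
position: [0.3327, 0.3938, 0.4045]
tool_rot: [0.267, 0.964, -0.0, -0.0]
ft_force: [0.2, 0.3, -0.1]
grip_width: 0.0869
```

Call:
drive_tool(
  plan=[
    [[0.7,-1,0,0,0,-0.27],[0.7,-1,0,0,0,-0.27],[0.7,-1,0,0,0,-0.27],[0.7,-1,0,0,0,-0.27],[0.7,-1,0,0,0,-0.27],[0.7,-1,0,0,0,-0.27],[0.7,-1,0,0,0,-0.27],[0.7,-1,0,0,0,-0.27]],
  ],
)

```text
time: 2.15
position: [0.4727, 0.1938, 0.4046]
tool_rot: [0.374, 0.928, -0.0, -0.0]
ft_force: [0.7, 1.4, -0.1]
grip_width: 0.0871
```

Run:
```python
from h import *
import pickle
o,_=grab('wrist','w1.png'); pickle.dump(o,open('o1.pkl','wb')); print(o['time'],o['position'],o['tool_rot'],np.abs(o['joint_velocities']).max())
```

```text
2.15 [0.47269528 0.19376043 0.40456639] [ 3.73789875e-01  9.27513382e-01 -1.06136070e-04 -2.09719370e-04] 0.4479912197898515
```

View pics/w1.png

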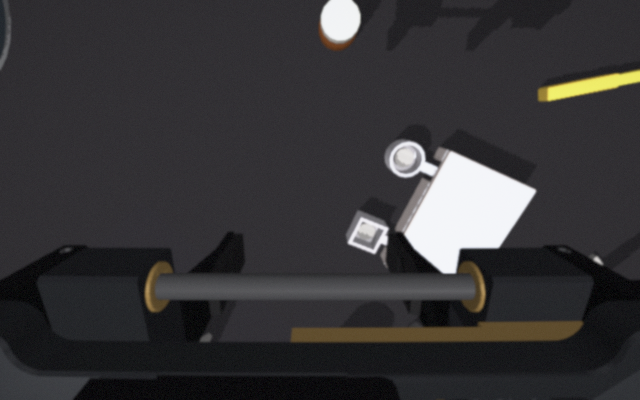

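The wrist picture shows the round cup at (405,157), the square cup at (367,233) and the jar at (340,25). Next I move on to the press.

Run:
```python
from h import *
import pickle
o=pickle.load(open('o1.pkl','rb'))
print('round',plane('wrist',(405.5,157),.028,o),'cornerA',plane('wrist',(450,152),.036,o),'B',plane('wrist',(536,190),.036,o),'sq',plane('wrist',(368,234),.028,o))
print('jar',plane('wrist',(341,20),.05,o))
print('tweez',plane('scene',(166,252),0),plane('scene',(207,239),0),plane('scene',(207,243),0))
```

```text
round [0.53211265 0.29124402 0.028     ] cornerA [0.56163853 0.33253398 0.036     ] B [0.67480972 0.38253685 0.036     ] sq [0.57780082 0.19112931 0.028     ]
jar [0.3707466  0.32936137 0.05      ]
tweez [ 3.56038541e-01 -2.55886625e-01  1.11022302e-16] [ 0.3665254 -0.1398299  0.       ] [ 3.79999152e-01 -1.44378176e-01 -1.11022302e-16]
```

Call:
drive_tool(
  plan=[
    [[0.17,-1,0,0,0,-0.27],[0.17,-1,0,0,0,-0.27],[0.17,-1,0,0,0,-0.27],[0.17,-1,0,0,0,-0.27],[0.17,-1,0,0,0,-0.27],[0.17,-1,0,0,0,-0.27],[0.17,-1,0,0,0,-0.27],[0.17,-1,0,0,0,-0.27]],
  ],
)

```text
time: 3.2
position: [0.5062, -0.0059, 0.4046]
tool_rot: [0.476, 0.879, 0.0, -0.0]
ft_force: [-0.3, 0.3, -0.4]
grip_width: 0.0873
```

Call:
drive_tool(
  plan=[
    [[0.17,-1,0,0,0,-0.27],[0.17,-1,0,0,0,-0.27],[0.17,-1,0,0,0,-0.27],[0.17,-1,0,0,0,-0.27],[0.17,-1,0,0,0,-0.27],[0.17,-1,0,0,0,-0.27],[0.17,-1,0,0,0,-0.27],[0.17,-1,0,0,0,-0.27]],
  ],
)

```text
time: 4.2
position: [0.5405, -0.2064, 0.4046]
tool_rot: [0.572, 0.82, 0.0, -0.0]
ft_force: [-0.1, -0.1, -0.2]
grip_width: 0.0869
```

Run:
```python
from h import *
import pickle
o,_=grab('wrist','w2.png'); pickle.dump(o,open('o2.pkl','wb')); print(o['time'],o['position'],o['tool_rot'],np.abs(o['joint_velocities']).max(),o['q'])
```

```text
4.2 [ 0.54048153 -0.20640576  0.40462178] [ 5.72380765e-01  8.19987942e-01  4.46255585e-05 -1.81121660e-04] 0.27619310555283055 [-5.57877865e-01  4.64988342e-01  1.55175489e+00  1.19454145e-04
  1.12520659e+00 -9.09912995e-01]
```

View pics/w2.png

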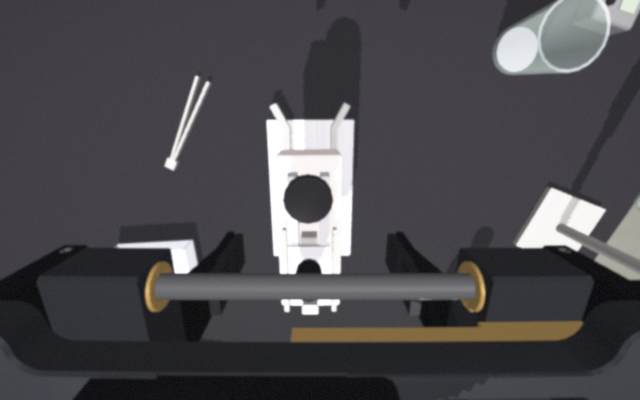

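Run:
```python
import cv2
a=cv2.imread('pics/w2.png')
cv2.imwrite('pics/c5.png',cv2.resize(a[95:320,240:380],None,fx=2.6,fy=2.6,interpolation=cv2.INTER_CUBIC)) 
cv2.imwrite('pics/c6.png',cv2.resize(a[95:225,240:380],None,fx=4.5,fy=4.5,interpolation=cv2.INTER_CUBIC)) 
cv2.imwrite('pics/c7.png',cv2.resize(a[215:320,260:360],None,fx=5.5,fy=5.5,interpolation=cv2.INTER_CUBIC))
```

```text
(no output)
```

View pics/c6.png

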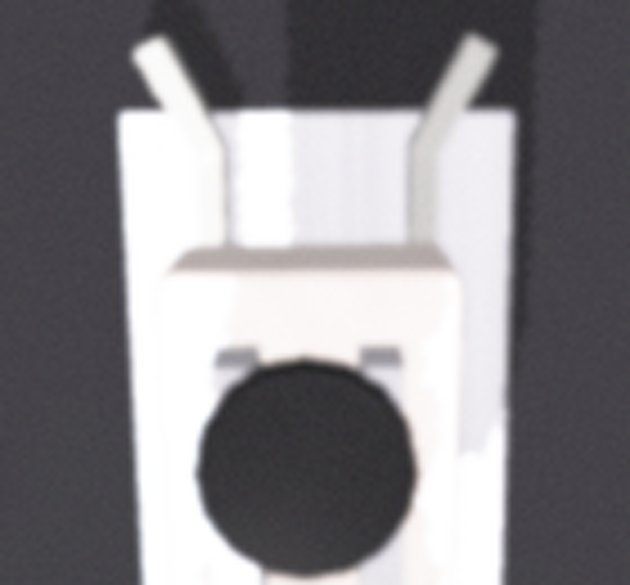

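View pics/c7.png

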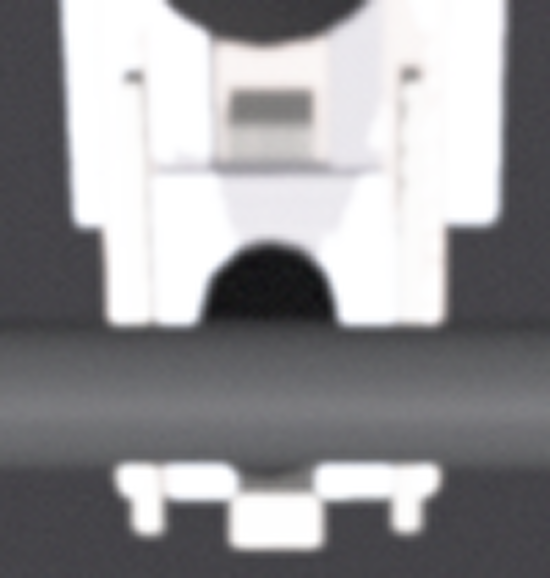

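Run:
```python
from h import *
import pickle
np.set_printoptions(precision=4,suppress=True)
o=pickle.load(open('o2.pkl','rb'))
c6=lambda x,y:(x/4.5+240,y/4.5+95)
c7=lambda x,y:(x/5.5+260,y/5.5+215)
P=lambda uv,z:plane('wrist',uv,z,o)
p=P(c6(306,467),.168);print('plunger',p)
def hd(a,b):
    d=b-a; return np.degrees(np.arctan2(d[1],d[0]))
print('headfront',P(c6(161,282),.13),P(c6(459,282),.13),hd(P(c6(459,282),.13),P(c6(161,282),.13)))
print('flare ends',P(c6(150,42),.018),P(c6(480,42),.018),hd(P(c6(480,42),.018),P(c6(150,42),.018)))
print('guide corner inner',P(c6(226,145),.018),P(c6(414,145),.018),hd(P(c6(414,145),.018),P(c6(226,145),.018)))
g=[P(c6(228,145),.018),P(c6(230,240),.018),P(c6(414,145),.018),P(c6(412,240),.018)]; print(hd(g[0],g[1]),hd(g[2],g[3]))
print('dots',P(c7(130,76),.13),P(c7(410,74),.13),hd(P(c7(410,74),.13),P(c7(130,76),.13)))
k=P(c7(271,300),.19);print('knob ray',k,hd(p,k),  'plate',hd(P(c6(118,115),0),P(c7(72,222),0)),hd(P(c6(517,115),0),P(c7(500,222),0)))
for a in (-70,-71,-72): print(a,p+.06*np.array([np.cos(np.radians(a)),np.sin(np.radians(a)),0]))
```

```text
plunger [ 0.531  -0.1942  0.168 ]
headfront [ 0.495  -0.1799  0.13  ] [ 0.5493 -0.1599  0.13  ] -159.83042849601708
flare ends [ 0.4646 -0.1421  0.018 ] [ 0.5468 -0.1119  0.018 ] -159.84268768659163
guide corner inner [ 0.4922 -0.1605  0.018 ] [ 0.54   -0.1429  0.018 ] -159.83539442218492
-69.95142185450041 -70.0980601906108
dots [ 0.5226 -0.2413  0.13  ] [ 0.5675 -0.2245  0.13  ] -159.3664878653607
knob ray [ 0.549  -0.2399  0.19  ] -68.52101775692334 plate -69.60251456175328 -69.27394598482226
-70 [ 0.5515 -0.2506  0.168 ]
-71 [ 0.5505 -0.251   0.168 ]
-72 [ 0.5495 -0.2513  0.168 ]
```

The plunger is at (0.531,-0.194) and the press heading is -69.8°. That puts the knob at (0.5515,-0.2505), and the jaws are already square to it.

Call:
drive_tool(
  plan=[
    [[0.22,-0.88,0,0,0,0],[0.22,-0.88,0,0,0,0],[0,0,-0.7,0,0,0],[0,0,-0.7,0,0,0],[0,0,-0.7,0,0,0],[0,0,0,0,0,0]],
  ],
)

```text
time: 5.0
position: [0.5511, -0.2498, 0.3508]
tool_rot: [0.572, 0.82, -0.0, -0.002]
ft_force: [-1.2, 0.1, 0.2]
grip_width: 0.0869
```

Call:
drive_tool(
  plan=[
    [[0,0,0,0,0,0],[0,0,0,0,0,0],[0,0,0,0,0,0],[0,0,0,0,0,0]],
  ],
  grip=1,
  force=30,
)

```text
time: 5.5
position: [0.5513, -0.2493, 0.3527]
tool_rot: [0.572, 0.82, -0.0, 0.0]
ft_force: [-0.4, 0.3, -0.3]
grip_width: 0.0547
```

Call:
drive_tool(
  plan=[
    [[0,0,0,0,0,0],[0,0,0,0,0,0],[0,0,0,0,0,0],[0,0,0,0,0,0]],
  ],
)

```text
time: 6.0
position: [0.551, -0.2495, 0.3522]
tool_rot: [0.572, 0.82, -0.0, -0.0]
ft_force: [-2.2, -0.9, 0.1]
grip_width: 0.021
```

Run:
```python
from h import *
o,a=grab('side','s1.png');b=camera('scene')
print(o['grip_width'],o['ft_force'],o['position'])
cv2.imwrite('pics/s1c.png',np.hstack([cv2.resize(a[60:200,250:390],None,fx=2.8,fy=2.8),cv2.resize(b[200:340,110:250],None,fx=2.8,fy=2.8)])[:,:,::-1])
```

```text
0.021015124260488974 [-2.1731335  -0.88943286  0.14448466] [ 0.55101189 -0.2494788   0.35220909]
```

View pics/s1c.png

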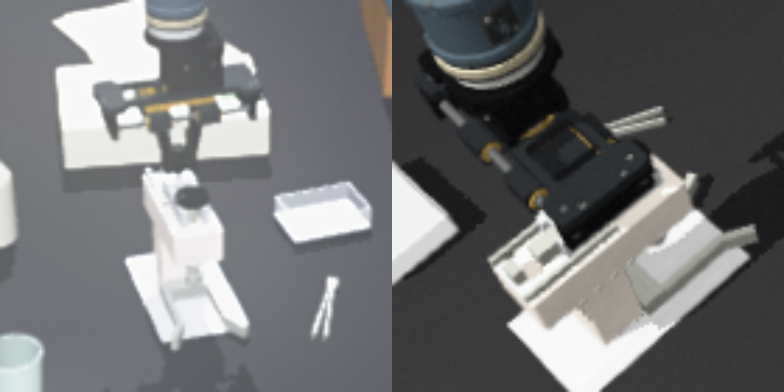

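The picture shows the jaws closed on the knob, and the 21 mm opening agrees. I lift 19 mm and move 45 mm along the press's +x.

Call:
drive_tool(
  plan=[
    [[0,0,0.4,0,0,0],[0,0,0.4,0,0,0],[0,0,0,0,0,0],[0.16,-0.42,0,0,0,0],[0.16,-0.42,0,0,0,0],[0.15,-0.42,0,0,0,0],[0.15,-0.42,0,0,0,0],[0,0,0,0,0,0]],
  ],
)

```text
time: 7.1
position: [0.5667, -0.2915, 0.3713]
tool_rot: [0.572, 0.82, 0.001, -0.002]
ft_force: [-3.7, 3.3, -2.9]
grip_width: 0.021
```

Call:
drive_tool(
  plan=[
    [[0,0,-0.35,0,0,0],[0,0,-0.35,0,0,0],[0,0,-0.06,0,0,0]],
  ],
)

```text
time: 7.48
position: [0.5667, -0.2912, 0.3525]
tool_rot: [0.572, 0.82, 0.0, -0.001]
ft_force: [-3.9, 2.8, -1.2]
grip_width: 0.0213
```

Call:
drive_tool(
  plan=[
    [[0,0,0,0,0,0],[0,0,0,0,0,0],[0,0,0,0,0,0],[0,0,0.8,0,0,0],[0,0,0.8,0,0,0],[0,0,0.8,0,0,0]],
  ],
  grip=0,
)

```text
time: 8.22
position: [0.5671, -0.2916, 0.4145]
tool_rot: [0.572, 0.82, -0.0, 0.001]
ft_force: [1.0, 0.3, 0.4]
grip_width: 0.0733
```

Run:
```python
from h import *
o,a=grab('side','s2.png');b=camera('scene')
print(o['grip_width'],o['ft_force'],o['position'])
cv2.imwrite('pics/s2c.png',np.hstack([cv2.resize(a[60:200,250:390],None,fx=2.8,fy=2.8),cv2.resize(b[200:340,110:250],None,fx=2.8,fy=2.8)])[:,:,::-1])
```

```text
0.07332606112321695 [0.95675719 0.2747941  0.35046548] [ 0.56711022 -0.29160759  0.41453531]
```

View pics/s2c.png

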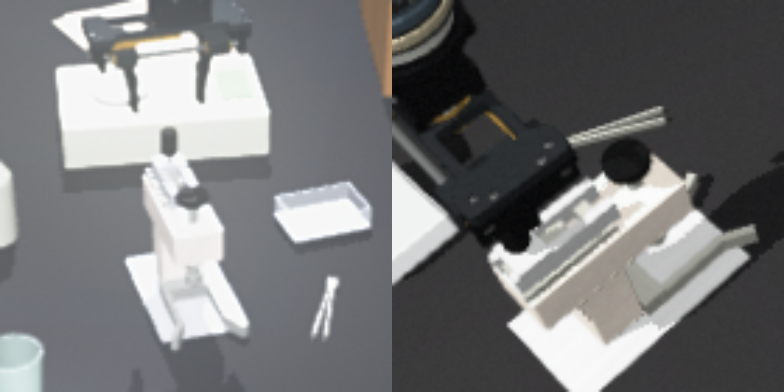

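The knob now stands at the far end of the slide, at about (169,140) in the side crop. I'll check its height by triangulation while planning the next move.

Run:
```python
from h import *
np.set_printoptions(precision=2,suppress=True)
for z in (.166,.182,.188,.198,.214): print(z,(proj('side',(0.5668,-0.2918,z))-(250,60))*2.8,(proj('scene',(0.5668,-0.2918,z))-(110,200))*2.8+(392,0))
o,a=robot.get_obs(),None
print(o['q'])
im=cv2.imread('pics/s2.png');cv2.imwrite('pics/s2d.png',cv2.resize(im[90:140,290:340],None,fx=10,fy=10,interpolation=cv2.INTER_CUBIC))
for z in (.166,.182,.198): print((proj('side',(0.5668,-0.2918,z))-(290,90))*10)
```

```text
0.166 [168.64 157.  ] [517.68 239.36]
0.182 [168.31 145.54] [511.53 228.48]
0.188 [168.19 141.21] [509.19 224.32]
0.198 [167.98 133.95] [505.22 217.29]
0.214 [167.64 122.24] [498.74 205.77]
[-0.65  0.53  1.39  0.    1.21 -1.  ]
[202.29 260.72]
[201.11 219.78]
[199.92 178.4 ]
```

View pics/s2d.png

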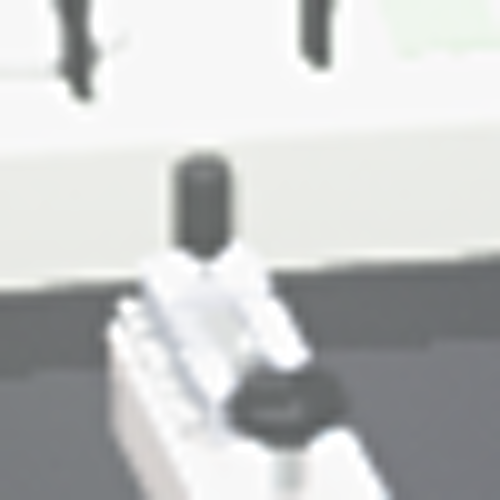

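Run:
```python
from h import *
np.set_printoptions(precision=2,suppress=True)
print('near pred',proj('side',(0.5515,-0.2505,.198)),'seen',(313.7,112.3),'far pred',proj('side',(0.5668,-0.2918,.198)),'seen',(310.4,106.2))
print('plunger pred',proj('side',(0.531,-0.1942,.168)),'seen',(318.8,129.7),'now',(28.8+290,39.8+90))
```

```text
near pred [313.3  113.82] seen (313.7, 112.3) far pred [309.99 107.84] seen (310.4, 106.2)
plunger pred [318.06 130.33] seen (318.8, 129.7) now (318.8, 129.8)
```

The knob's image offset is the same as before it moved, so it has dropped fully into the far notch. On to the rack.

Call:
drive_tool(
  plan=[
    [[-0.14,0.93,0,0,0,-0.6],[-0.14,0.93,0,0,0,-0.6],[-0.14,0.93,0,0,0,-0.6],[-0.14,0.93,0,0,0,-0.6],[-0.14,0.93,0,0,0,-0.6],[-0.14,0.93,0,0,0,-0.6],[-0.14,0.93,0,0,0,-0.6],[-0.14,0.93,0,0,0,-0.6]],
  ],
)

```text
time: 9.32
position: [0.5387, -0.1046, 0.4127]
tool_rot: [0.759, 0.652, 0.0, 0.0]
ft_force: [0.1, 0.1, -0.2]
grip_width: 0.0875
```

Call:
drive_tool(
  plan=[
    [[-0.14,0.93,0,0,0,-0.6],[-0.14,0.93,0,0,0,-0.6],[-0.14,0.93,0,0,0,-0.6],[-0.14,0.93,0,0,0,-0.6],[-0.14,0.93,0,0,0,-0.6],[-0.14,0.93,0,0,0,-0.6],[-0.14,0.93,0,0,0,-0.6],[-0.14,0.93,0,0,0,-0.6]],
  ],
)

```text
time: 10.32
position: [0.5107, 0.0814, 0.4128]
tool_rot: [0.897, 0.442, 0.0, 0.0]
ft_force: [1.0, 0.4, -0.2]
grip_width: 0.087
```

Call:
drive_tool(
  plan=[
    [[-0.14,0.93,-0.5,0,0,-0.6],[-0.14,0.93,-0.5,0,0,-0.6],[-0.14,0.93,-0.5,0,0,-0.6],[-0.14,0.93,-0.5,0,0,-0.6],[-0.14,0.93,-0.5,0,0,-0.6],[-0.14,0.93,-0.4,0,0,-0.6],[-0.14,0.93,0,0,0,-0.6],[-0.14,0.93,0,0,0,-0.57]],
  ],
)

```text
time: 11.32
position: [0.4827, 0.2674, 0.34]
tool_rot: [0.978, 0.207, -0.0, -0.0]
ft_force: [-0.3, -0.4, 0.2]
grip_width: 0.0873
```

Run:
```python
from h import *
import pickle
o,_=grab('wrist','w3.png'); pickle.dump(o,open('o3.pkl','wb')); print(o['time'],o['position'],o['tool_rot'],np.abs(o['joint_velocities']).max(),o['q'])
```

```text
11.325 [0.48268351 0.2674117  0.34001744] [ 9.78326138e-01  2.07069940e-01 -8.45566746e-05 -7.87297986e-06] 0.8172906320871757 [3.03371066e-01 5.16414149e-01 1.68149398e+00 3.91219408e-05
 9.43851387e-01 1.45698637e+00]
```

View pics/w3.png

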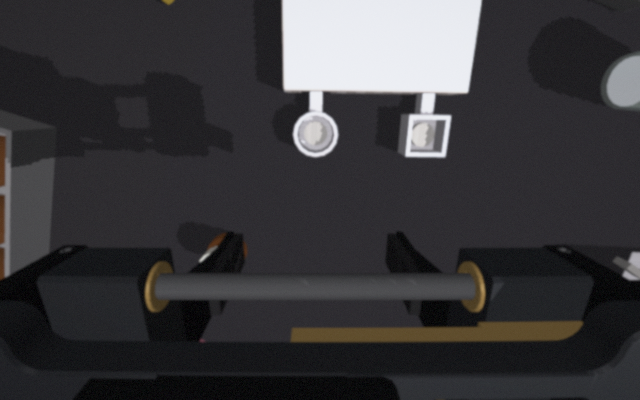

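Run:
```python
from h import *
import pickle
np.set_printoptions(precision=4,suppress=True)
o=pickle.load(open('o3.pkl','rb'))
im=cv2.imread('pics/w3.png');g=cv2.cvtColor(im,cv2.COLOR_BGR2GRAY)
m=(g>130).astype(np.uint8); m[:111]=0; m[165:]=0
m=m[:,285:350].copy();c=max(cv2.findContours(m,0,2)[0],key=cv2.contourArea)
(x,y),r=cv2.minEnclosingCircle(c);print(x+285,y,r,cv2.boundingRect(c))
cv2.imwrite('pics/c8.png',cv2.resize(im[60:170,270:490],None,fx=3.6,fy=3.6,interpolation=cv2.INTER_CUBIC))
P=lambda uv,z:plane('wrist',uv,z,o)
print('cup',P((x+285,y),.028),'px width',np.linalg.norm(P((x+285-r,y),.028)-P((x+285+r,y),.028)))
a,b=P((283,91),.036),P((470,95),.036);print(a,b,np.degrees(np.arctan2(*(b-a)[1::-1])))
q=o['tool_rot'];print(np.degrees(np.arctan2(*R.from_quat(q).as_matrix()[1::-1,1])), 'grasp pt',o['position'])
```

```text
315.5 133.34091186523438 23.26737403869629 (8, 111, 45, 46)
cup [0.5364 0.2907 0.028 ] px width 0.045523854109701084
[0.5596 0.3336 0.036 ] [0.6266 0.175  0.036 ] -67.11428231176562
-66.0986036143186 grasp pt [0.4827 0.2674 0.34  ]
```

View pics/c8.png

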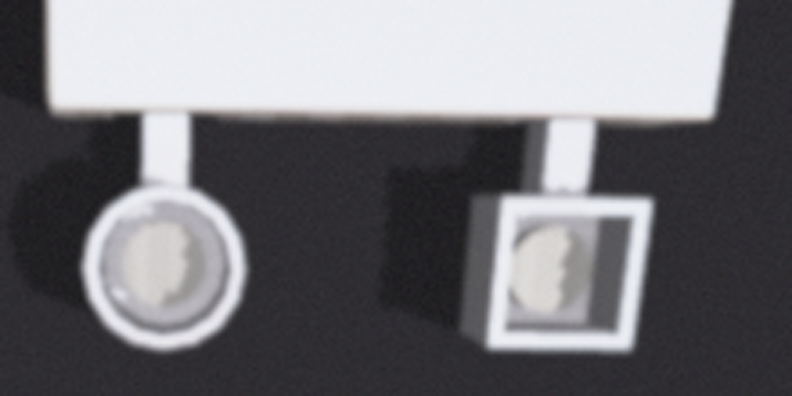

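Call:
drive_tool(
  plan=[
    [[0.71,0.31,-0.7,0,0,-0.15],[0.71,0.31,-0.7,0,0,0],[0.71,0.31,-0.7,0,0,0],[0,0,-1,0,0,0],[0,0,-1,0,0,0],[0,0,-1,0,0,0],[0,0,-0.7,0,0,0],[0,0,-0.4,0,0,0]],
  ],
)

```text
time: 12.38
position: [0.536, 0.2897, 0.1846]
tool_rot: [0.98, 0.2, -0.0, 0.0]
ft_force: [0.1, -0.4, -0.8]
grip_width: 0.0868
```

Call:
drive_tool(
  plan=[
    [[0,0,0,0,0,0],[0,0,0,0,0,0],[0,0,0,0,0,0],[0,0,0,0,0,0],[0,0,0,0,0,0],[0,0,0,0,0,0]],
  ],
  grip=1,
  force=40,
)

```text
time: 13.12
position: [0.5361, 0.29, 0.1861]
tool_rot: [0.98, 0.2, 0.0, -0.0]
ft_force: [0.4, -0.0, 2.1]
grip_width: 0.0435
```

Call:
drive_tool(
  plan=[
    [[0,0,0.1,0,0,0],[-0.71,-0.3,0,0,0,0],[-0.71,-0.3,0,0,0,0],[-0.71,-0.3,0,0,0,0],[-0.71,-0.3,0,0,0,0],[-0.71,-0.3,0,0,0,0],[-0.71,-0.3,0,0,0,0],[-0.71,-0.3,0,0,0,0]],
  ],
)

```text
time: 14.12
position: [0.4112, 0.2372, 0.1882]
tool_rot: [0.98, 0.2, -0.0, 0.0]
ft_force: [0.7, -0.3, -1.8]
grip_width: 0.0435
```

Run:
```python
from h import *
o,a=grab('side','s3.png');print(o['position'],o['grip_width'],o['ft_force'])
o,_=grab('wrist','w4.png')
cv2.imwrite('pics/s3c.png',cv2.resize(a[180:360,180:420],None,fx=3,fy=3)[:,:,::-1])
```

```text
[0.41121807 0.23717615 0.18821789] 0.043488755111193864 [ 0.73930631 -0.31889177 -1.76476119]
```

View pics/s3c.png

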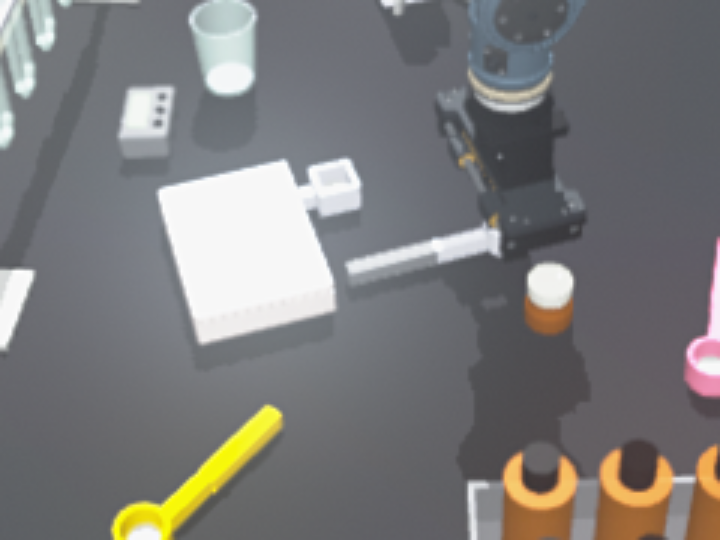

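View pics/w4.png

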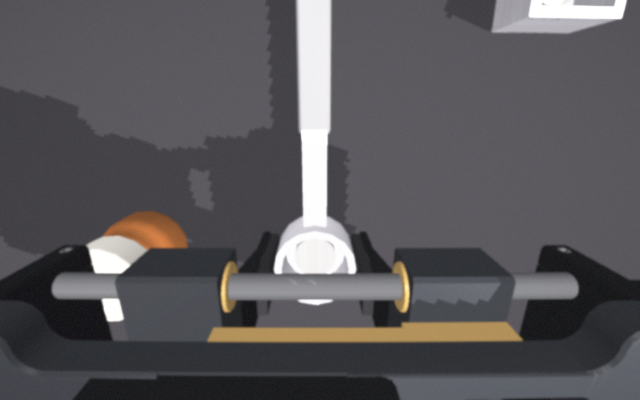

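The holder is fully out of the rack, with its handle straight and clear of the square cup and jar. I lift it 50 mm, swing it by +87° and carry it to the bench in front of the press.

Call:
drive_tool(
  plan=[
    [[0,0,0.7,0,0,0],[0.1,-0.3,0.8,0,0,0.5],[0.1,-0.6,0.5,0,0,0.9],[0.12,-0.6,0,0,0,0.95],[0.12,-0.6,0,0,0,0.95],[0.12,-0.6,0,0,0,0.95],[0.12,-0.6,0,0,0,0.95],[0.12,-0.6,0,0,0,0.95]],
  ],
)

```text
time: 15.22
position: [0.4331, 0.1395, 0.2384]
tool_rot: [0.865, 0.502, 0.001, 0.0]
ft_force: [0.4, -0.6, -1.4]
grip_width: 0.0437
```

Call:
drive_tool(
  plan=[
    [[0.12,-0.6,0,0,0,0.95],[0.12,-0.6,0,0,0,0.95],[0.12,-0.6,0,0,0,0.95],[0.12,-0.6,0,0,0,0.95],[0.12,-0.6,0,0,0,0.95],[0.12,-0.6,0,0,0,0.95],[0.12,-0.6,0,0,0,0.95],[0.12,-0.6,0,0,0,0.95]],
  ],
)

```text
time: 16.23
position: [0.4571, 0.0192, 0.2384]
tool_rot: [0.603, 0.798, 0.0, 0.001]
ft_force: [0.5, -0.6, -2.2]
grip_width: 0.044
```

Run:
```python
from h import *
o,a=grab('side','s4.png');print(o['position'],o['grip_width'],o['ft_force'],o['q'])
q=o['tool_rot'];print(np.degrees(np.arctan2(*R.from_quat(q).as_matrix()[1::-1,1])))
cv2.imwrite('pics/s4c.png',cv2.resize(a[100:320,180:440],None,fx=2.7,fy=2.7)[:,:,::-1])
```

```text
[0.457107   0.01919034 0.23838948] 0.04399538024193097 [ 0.52387    -0.63093575 -2.23933669] [-2.03090839e-01  6.11556162e-01  1.98382805e+00 -1.04653071e-04
  5.43972188e-01 -4.78925175e-01]
15.809331054338104
```

View pics/s4c.png

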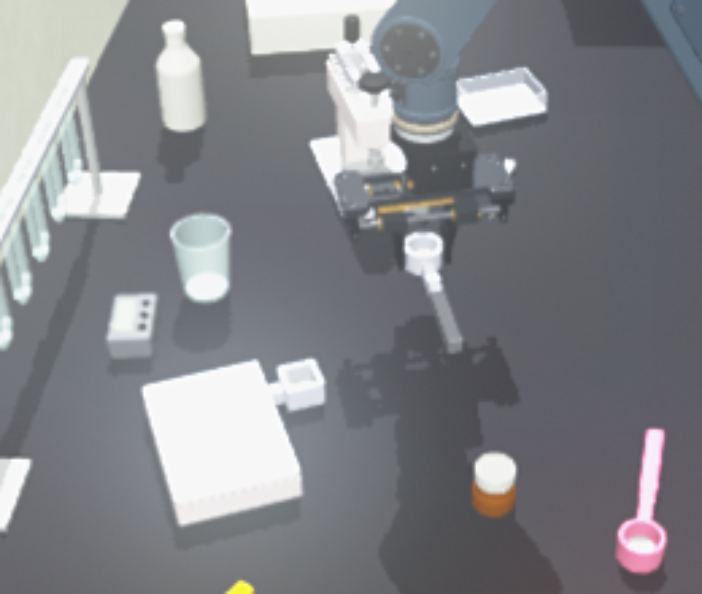

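The side view shows the holder held level about 5 cm up, its handle pointing away from the press. I square it up and lower it.

Call:
drive_tool(
  plan=[
    [[-0.17,0,-0.5,0,0,0.73],[0,0,-0.7,0,0,0],[0,0,-0.6,0,0,0],[0,0,-0.2,0,0,0],[0,0,-0.08,0,0,0]],
  ],
)

```text
time: 16.9
position: [0.4521, 0.02, 0.1862]
tool_rot: [0.574, 0.819, 0.0, 0.0]
ft_force: [0.1, 0.0, -0.7]
grip_width: 0.0438
```

Call:
drive_tool(
  plan=[
    [[0,0,0,0,0,0],[0,0,0,0,0,0],[0,0,0,0,0,0],[0,0,0.5,0,0,0],[0,0,1,0,0,0],[0,0,1,0,0,0]],
  ],
  grip=0,
)

```text
time: 17.65
position: [0.4514, 0.0199, 0.2501]
tool_rot: [0.574, 0.819, 0.0, 0.0]
ft_force: [-0.3, 0.6, -0.2]
grip_width: 0.0856
```

Run:
```python
from h import *
import pickle
o,_=grab('wrist','w5.png'); pickle.dump(o,open('o5.pkl','wb')); print(o['time'],o['position'],o['grip_width'])
```

```text
17.65 [0.45136547 0.01994844 0.25006925] 0.08562525640734236
```

View pics/w5.png

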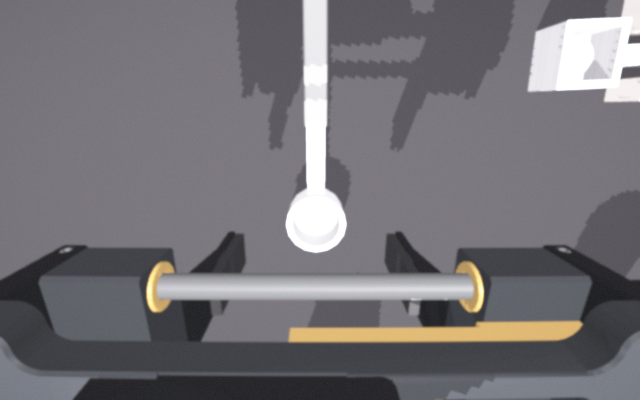

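The holder lies flat and released, with the cup at (316,219) and the handle running straight up the image at column 315.

Run:
```python
from h import *
import pickle
np.set_printoptions(precision=4,suppress=True)
o=pickle.load(open('o5.pkl','rb'))
g=cv2.cvtColor(cv2.imread('pics/w5.png'),cv2.COLOR_BGR2GRAY)
pts=[]
for r in (5,20,35,50,60,80,100,115,140,160,180):
    c=np.where(g[r,285:350]>150)[0]+285; print(r,c.min(),c.max(),end=' | '); pts.append(plane('wrist',((c.min()+c.max())/2,r),.016,o))
pts=np.array(pts);d=np.linalg.svd(pts[:,:2]-pts[:,:2].mean(0))[2][0];print('\nheading',np.degrees(np.arctan2(d[1],d[0]))%180)
cup=plane('wrist',(316,219),.028,o);print(cup,pts[[0,4,-1]])
m=pts[:,:2].mean(0);print('offset of cup from line',np.cross(np.append(d,0),np.append(cup[:2]-m,0)))
print('handle 72.5 transition (rows 125)',plane('wrist',(316,125),.018,o))
u=np.array([np.cos(np.radians(110.2)),np.sin(np.radians(110.2))]);print(cup[:2]+.115*u)
print('ram line offset', np.cross(np.append(u,0),np.append(cup[:2]-[.531,-.1942],0)),(cup[:2]-[.531,-.1942])@u)
```

```text
5 303 327 | 20 303 327 | 35 303 327 | 50 303 326 | 60 304 326 | 80 303 327 | 100 304 327 | 115 303 327 | 140 305 325 | 160 305 325 | 180 306 325 | 
heading 110.14879474983007
[0.4516 0.0237 0.028 ] [[0.4024 0.1567 0.016 ]
 [0.4135 0.1262 0.016 ]
 [0.4421 0.0487 0.016 ]]
offset of cup from line [0.     0.     0.0005]
handle 72.5 transition (rows 125) [0.4286 0.0867 0.018 ]
[0.4119 0.1316]
ram line offset [ 0.      0.     -0.0007] 0.2319278647497701
```

Call:
drive_tool(
  plan=[
    [[-0.32,0.86,0,0,0,0],[-0.32,0.86,0,0,0,0],[-0.32,0.86,0,0,0,0],[-0.31,0.86,-0.4,0,0,0],[-0.31,0.86,-0.8,0,0,0],[0,0,-0.8,0,0,0],[0,0,-0.5,0,0,0],[0,0,-0.16,0,0,0]],
  ],
)

```text
time: 18.7
position: [0.412, 0.1273, 0.1824]
tool_rot: [0.574, 0.819, -0.0, -0.0]
ft_force: [-3.8, 2.0, 46.0]
grip_width: 0.0867
```

Call:
drive_tool(
  plan=[
    [[0,0,0,0,0,0],[0,0,0,0,0,0],[0,0,0,0,0,0],[0,0,0,0,0,0],[0,0,0,0,0,0],[0,0,0,0,0,0],[0,0,0,0,0,0],[0,0,0,0,0,0]],
  ],
  grip=1,
  force=40,
)

```text
time: 19.7
position: [0.4121, 0.1274, 0.1826]
tool_rot: [0.574, 0.819, 0.0, 0.0]
ft_force: [-0.5, -0.7, 5.2]
grip_width: 0.0156
```

Run:
```python
from h import *
import pickle
o,a=grab('side','s5.png'); print(o['time'],o['position'],o['grip_width'],o['ft_force'],o['q'])
o,b=grab('wrist','w6.png')
cv2.imwrite('pics/s5c.png',np.hstack([cv2.resize(a[120:280,280:440],None,fx=2.5,fy=2.5),cv2.resize(b,(400,400))])[:,:,::-1])
```

```text
19.7 [0.41208136 0.12742137 0.18261871] 0.015594830428215651 [-0.52989626 -0.70982823  5.15675437] [ 3.96171382e-02  7.28195031e-01  2.06766143e+00  4.17087733e-06
  3.45069078e-01 -3.09484300e-01]
```

View pics/s5c.png

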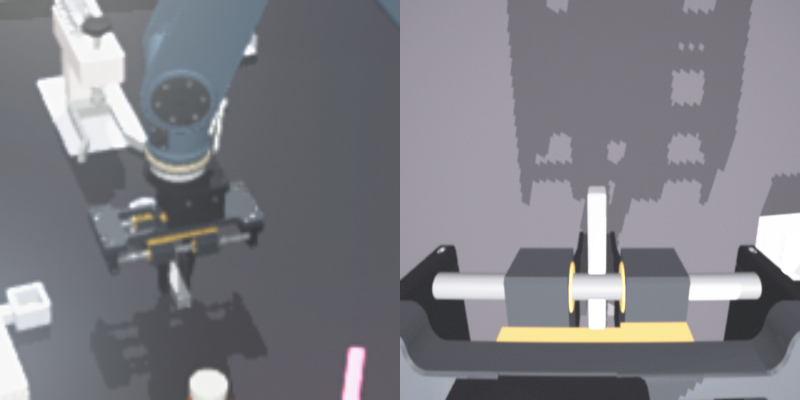

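The jaws closed on the handle at 15.6 mm. The descent touched the bench with 46 N for a moment at the wrist, now down to 5 N, so I raise 1 mm before sliding and will approach more gently from here on.

Call:
drive_tool(
  plan=[
    [[0,0,0.05,0,0,0],[0.17,-0.47,0,0,0,0],[0.34,-0.94,0,0,0,0],[0.34,-0.94,0,0,0,0],[0.34,-0.94,0,0,0,0],[0.34,-0.94,0,0,0,0],[0.3,-0.8,0,0,0,0],[0.15,-0.4,0,0,0,0]],
  ],
)

```text
time: 20.8
position: [0.4621, -0.01, 0.1833]
tool_rot: [0.574, 0.819, 0.0, 0.0]
ft_force: [0.1, -0.3, -2.1]
grip_width: 0.0159
```

Run:
```python
from h import *
import pickle
o,a=grab('side','s6.png'); print(o['time'],o['position'],o['grip_width'],o['ft_force'],o['q'])
b=camera('scene')
cv2.imwrite('pics/s6c.png',np.hstack([cv2.resize(a[100:260,260:420],None,fx=2.5,fy=2.5),cv2.resize(b[200:360,110:270],None,fx=2.5,fy=2.5)])[:,:,::-1])
u=np.array([-.345,.9385]);g=np.array(o['position'][:2])-.115*u-[.531,-.1942];print('press x',-(g@u),'lateral',g@[.9385,.345])
```

```text
20.8 [ 0.46214438 -0.01003129  0.18325538] 0.015855248516989693 [ 0.14761287 -0.29433026 -2.09861448] [-2.64196273e-01  7.33975181e-01  1.98944072e+00 -3.68779974e-05
  4.17597548e-01 -6.11190937e-01]
press x -0.08161969294487366 lateral -0.0010827950730583533
```

View pics/s6c.png

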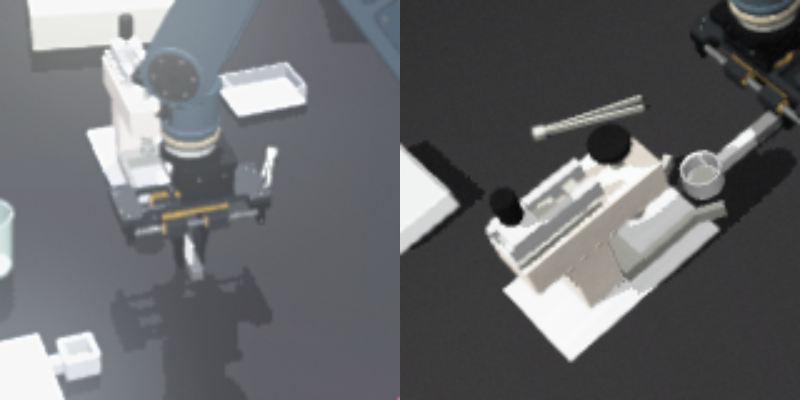

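The cup sits between the flared guides, about 82 mm short of home and 1 mm off centre.

Call:
drive_tool(
  plan=[
    [[0.22,-0.53,0,0,0,0],[0.22,-0.53,0,0,0,0],[0.2,-0.54,0,0,0,0],[0.2,-0.54,0,0,0,0],[0.15,-0.4,0,0,0,0],[0.05,-0.14,0,0,0,0]],
  ],
)

```text
time: 21.65
position: [0.4879, -0.0762, 0.1835]
tool_rot: [0.574, 0.819, 0.0, 0.0]
ft_force: [0.0, -0.5, -2.0]
grip_width: 0.0156
```

Call:
drive_tool(
  plan=[
    [[0.05,-0.13,0,0,0,0],[0.05,-0.13,0,0,0,0],[0,0,0,0,0,0]],
  ],
)

```text
time: 22.02
position: [0.4901, -0.0818, 0.1835]
tool_rot: [0.574, 0.819, 0.0, 0.0]
ft_force: [0.1, 0.7, -1.6]
grip_width: 0.0163
```

Call:
drive_tool(
  plan=[
    [[0.03,-0.08,0,0,0,0],[0.03,-0.08,0,0,0,0],[0.02,-0.06,0,0,0,0],[0,0,0,0,0,0]],
  ],
)

```text
time: 22.52
position: [0.4921, -0.0875, 0.1835]
tool_rot: [0.574, 0.819, 0.0, 0.0]
ft_force: [-0.3, -1.4, -2.0]
grip_width: 0.0155
```

Call:
drive_tool(
  plan=[
    [[0.02,-0.06,0,0,0,0],[0.02,-0.06,0,0,0,0],[0,0,0,0,0,0]],
  ],
)

```text
time: 22.9
position: [0.4919, -0.0891, 0.1833]
tool_rot: [0.573, 0.819, -0.0, -0.002]
ft_force: [-0.8, 5.6, -0.8]
grip_width: 0.0159
```

Call:
drive_tool(
  plan=[
    [[0.02,-0.05,-0.02,0,0,0],[0,0,0,0,0,0]],
  ],
)

```text
time: 23.15
position: [0.4918, -0.0895, 0.1828]
tool_rot: [0.573, 0.82, -0.0, -0.003]
ft_force: [-1.4, 10.3, 0.9]
grip_width: 0.0153
```

Run:
```python
from h import *
o,a=grab('side','s7.png'); print(o['time'],o['position'],o['grip_width'],o['ft_force'])
b=camera('scene')
cv2.imwrite('pics/s7c.png',np.hstack([cv2.resize(a[100:200,270:370],None,fx=4,fy=4),cv2.resize(b[225:325,150:250],None,fx=4,fy=4)])[:,:,::-1])
u=np.array([-.345,.9385]);g=np.array(o['position'][:2])-.115*u-[.531,-.1942];print('press x',-(g@u),'lateral',g@[.9385,.345])
```

```text
23.15 [ 0.49182112 -0.08953898  0.18275938] 0.015302726356748448 [-1.42504392 10.27902604  0.8807418 ]
press x 0.003236755167265068 lateral -0.0006613292060090764
```

View pics/s7c.png

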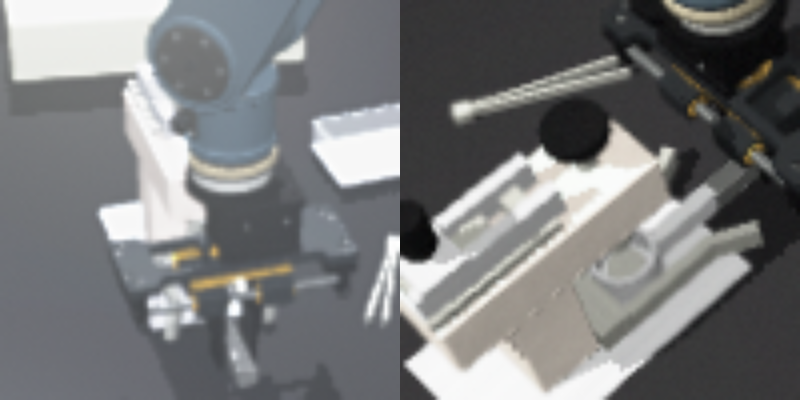

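Contact is firm: 10 N against the rear stop, with the cup on the ram axis in the picture. I release, rise, and look from above before pressing.

Call:
drive_tool(
  plan=[
    [[0,0,0,0,0,0],[0,0,0.02,0,0,0],[0,0,0,0,0,0],[0,0,0,0,0,0]],
  ],
  grip=0,
)

```text
time: 23.75
position: [0.4937, -0.0919, 0.1836]
tool_rot: [0.574, 0.819, 0.0, 0.0]
ft_force: [-0.3, 0.0, 0.8]
grip_width: 0.0478
```

Call:
drive_tool(
  plan=[
    [[0,0,0.5,0,0,0],[0,0,1,0,0,0],[0,0,1,0,0,0],[0,0,1,0,0,0],[0,0,1,0,0,0],[0,0,1,0,0,0],[0,0,1,0,0,0],[0,0,1,0,0,0]],
  ],
)

```text
time: 24.75
position: [0.4931, -0.0914, 0.3727]
tool_rot: [0.574, 0.819, 0.0, 0.0]
ft_force: [-0.6, -0.4, 0.3]
grip_width: 0.0869
```

Run:
```python
from h import *
import pickle
o,_=grab('wrist','w7.png'); pickle.dump(o,open('o7.pkl','wb')); print(o['time'],o['position'],o['grip_width'],o['ft_force'])
b=camera('scene');cv2.imwrite('pics/s8c.png',cv2.resize(b[225:345,140:260],None,fx=5,fy=5,interpolation=cv2.INTER_CUBIC)[:,:,::-1])
```

```text
24.75 [ 0.49310188 -0.09143137  0.37265693] 0.08692014992797581 [-0.5914108  -0.39818114  0.27168253]
```

View pics/w7.png

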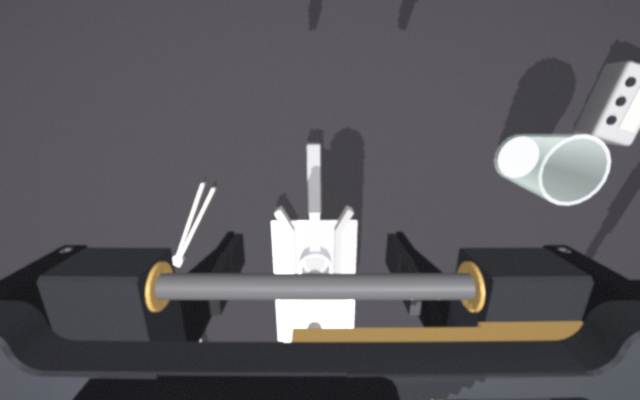

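View pics/s8c.png

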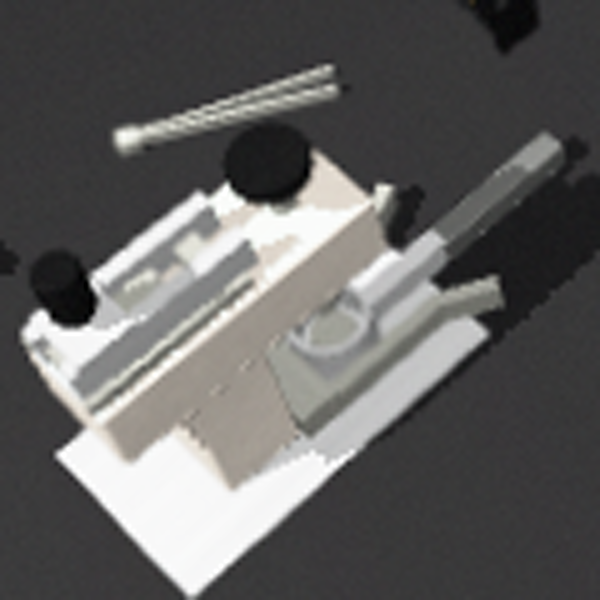

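Run:
```python
from h import *
import pickle
np.set_printoptions(precision=4,suppress=True)
o=pickle.load(open('o7.pkl','rb'))
u=np.array([-.345,.9385]);v=np.array([.9385,.345])
def pr(n,p): g=p[:2]-[.531,-.1942];print(n,'press x',-(g@u),'y',g@v)
pr('end',plane('wrist',(314,144),.018,o))
pr('cup scene',plane('scene',(335/5+140,319/5+225),.028))
pr('rim right scene',plane('scene',(383/5+140,322/5+225),.028))
pr('plunger scene',plane('scene',(268/5+140,160/5+225),.168))
pr('end scene',plane('scene',(552/5+140,142/5+225),.018))
```

```text
end press x -0.15239491813194825 y -0.00014805490512065332
cup scene press x 0.000958782138340182 y 0.007396049751325568
rim right scene press x -0.014123698689008793 y 0.026667819710070293
plunger scene press x 0.002634816587929811 y 0.004554163177003032
end scene press x -0.14928586023439502 y 0.0035413347441687524
```

All estimates agree within about 3 mm that the holder is home, so I close the gripper and move over the plunger.

Call:
drive_tool(
  plan=[
    [[0.3,-0.82,0,0,0,0],[0.3,-0.82,0,0,0,0],[0.3,-0.82,0,0,0,0],[0.3,-0.82,0,0,0,0],[0.31,-0.83,0,0,0,0],[0,0,0,0,0,0],[0,0,0,0,0,0],[0,0,-0.4,0,0,0]],
  ],
  grip=1,
  force=20,
)

```text
time: 25.85
position: [0.5312, -0.1936, 0.3613]
tool_rot: [0.573, 0.819, 0.0, 0.001]
ft_force: [0.1, 0.7, 0.1]
grip_width: 0.0145
```

Call:
drive_tool(
  plan=[
    [[0,0,-0.2,0,0,0],[0,0,-0.2,0,0,0],[0,0,-0.2,0,0,0],[0,0,-0.2,0,0,0],[0,0,0,0,0,0]],
  ],
)

```text
time: 26.48
position: [0.5314, -0.194, 0.3416]
tool_rot: [0.574, 0.819, 0.0, -0.0]
ft_force: [-1.3, 1.8, 7.6]
grip_width: 0.0003
```

At 8 mm down the force is 7.6 N, so the lock is clear of the plunger. I continue to the stop.

Call:
drive_tool(
  plan=[
    [[0,0,-0.2,0,0,0],[0,0,-0.2,0,0,0],[0,0,-0.15,0,0,0],[0,0,-0.06,0,0,0],[0,0,0,0,0,0]],
  ],
)

```text
time: 27.1
position: [0.5313, -0.1939, 0.3274]
tool_rot: [0.574, 0.819, 0.0, 0.0]
ft_force: [-2.7, 1.6, 11.3]
grip_width: 0.0003
```

Call:
drive_tool(
  plan=[
    [[0,0,-0.04,0,0,0],[0,0,-0.04,0,0,0],[0,0,0,0,0,0]],
  ],
)

```text
time: 27.48
position: [0.5313, -0.1939, 0.3265]
tool_rot: [0.573, 0.819, 0.0, 0.001]
ft_force: [-3.1, 3.0, 17.7]
grip_width: 0.0006
```

Call:
drive_tool(
  plan=[
    [[0,0,-0.03,0,0,0],[0,0,0,0,0,0]],
  ],
)

```text
time: 27.72
position: [0.5313, -0.1939, 0.3265]
tool_rot: [0.573, 0.819, 0.0, 0.001]
ft_force: [-4.9, 3.8, 21.7]
grip_width: 0.0005
```

Run:
```python
from h import *
o,a=grab('side','s9.png');b=camera('scene');print(o['ft_force'],o['position'])
cv2.imwrite('pics/s9c.png',np.hstack([cv2.resize(a[100:200,270:370],None,fx=4,fy=4),cv2.resize(b[225:325,150:250],None,fx=4,fy=4)])[:,:,::-1])
```

```text
[-4.90882407  3.78247613 21.74333803] [ 0.53128864 -0.19386987  0.32648437]
```

View pics/s9c.png

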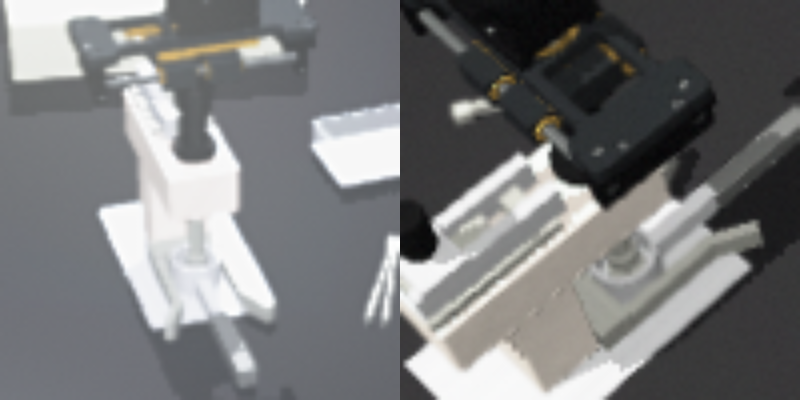

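Both views show the ram dipped inside the cup. The depth stays at 23.5–24 mm while the force rises, so the head is on its hard stop. I retract slowly.

Call:
drive_tool(
  plan=[
    [[0,0,0.3,0,0,0],[0,0,0.4,0,0,0],[0,0,0.6,0,0,0],[0,0,1,0,0,0],[0,0,1,0,0,0],[-0.3,0.9,1,0,0,0],[-0.3,0.9,0.5,0,0,0],[-0.3,0.9,0,0,0,0]],
  ],
)

```text
time: 28.82
position: [0.5083, -0.1255, 0.4435]
tool_rot: [0.574, 0.819, 0.0, 0.001]
ft_force: [0.5, 0.2, -0.1]
grip_width: 0.0006
```

Call:
drive_tool(
  plan=[
    [[-0.3,0.9,0,0,0,0],[-0.3,0.9,0,0,0,0],[0,0.9,0,0,0,0],[0,0.9,0,0,0,0],[0,0,0,0,0,0],[0,0,0,0,0,0]],
  ],
)

```text
time: 29.58
position: [0.4938, -0.0368, 0.4427]
tool_rot: [0.573, 0.819, -0.0, -0.0]
ft_force: [-0.6, 0.6, 0.1]
grip_width: 0.0008
```

Run:
```python
from h import *
o,a=grab('side','s10.png');b=camera('scene');w=camera('wrist');cv2.imwrite('pics/w10.png',w[:,:,::-1]);cv2.imwrite('pics/sc10.png',b[:,:,::-1]);print(o['ft_force'],o['position'],o['time'])
cv2.imwrite('pics/s10c.png',np.hstack([cv2.resize(a[90:190,270:370],None,fx=4,fy=4),cv2.resize(b[225:325,135:235],None,fx=4,fy=4)])[:,:,::-1])
```

```text
[-0.63580418  0.55160298  0.08474801] [ 0.49375751 -0.03675115  0.44273225] 29.575
```

View pics/s10c.png

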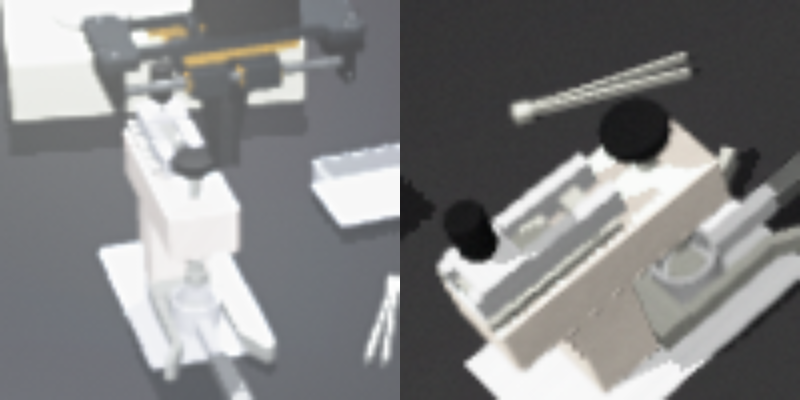

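View pics/sc10.png

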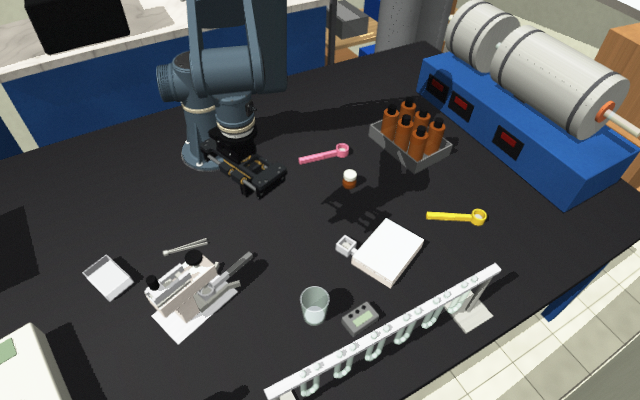

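The plunger head is back at its starting pixel, about (193,257). The knob is in the far notch and the holder is in the press. The jar, beaker and square cup stand at their original pixels.

```bash
python3 -c "
from rig import robot
print(robot.hand_in())"
```

```text
the job is handed in; nothing more can be done
None
```

The job was done in the order asked and handed in with the clock at about 29.7 s of the 72 s allowed; no verdict was given.

1. **Lock:** I lifted the knob 19 mm, moved it about 45 mm to the end of its slide and let it drop. Its image offset in the side view matched the one before the move, so it is fully down in the far notch.
2. **Holder:** I drew it out by the cup, laid it flat on the open bench and let go. I then took it by the handle and slid it in until it met the rear stop with about 10 N.
3. **Press:** The plunger met its stop at about 23.5–24 mm, where the force climbed to 22 N with no more travel. The pictures showed the ram in the cup. It came back up by itself.

**Last checks:** The final pictures show the head up, the knob in the far notch and the holder in the press with nothing touching it. The square-cup holder, beaker and jar look unmoved.

**What disagreed:**
- **Bench contact:** when I lowered to take the handle, the fingertips touched the bench and the wrist force reached at least 46 N for a moment. That is below the 120 N wrist limit. I took it to be on the fingertips, not the gripper's body, which has the 40 N limit.
- **Camera readings:** the scene and side cameras read a few millimetres off the wrist camera. The holder's position from them therefore agreed only to about 3 mm, so I relied on the contact with the rear stop for the seating.

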